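# Fit the vial carousel on the autosampler's splined spindle

## Task

Fit the vial carousel (it has a black knob to hold it by) on the splined spindle of the white drive unit: with light pressure, rock it round until the teeth mesh and it goes fully home. Then turn the carousel, and the spindle with it, until the orange pocket stands at the orange loading mark on the front of the drive unit, and let go. Never force the teeth, and leave the vials, cup and bottle on the bench where they are.

Things in the scene. Friction and masses are not known exactly. Their poses are not given: they have to be found in the camera images.
- carousel: Loose vial carousel standing on the bench, 117 mm across, 74 mm high, 0.2 to 0.4 kg. Origin: centre of its underside, z up on its axis. Six open pockets (29 mm across, 24 mm high) stand round a grey hub (48 mm across, z 0 to 37 mm), centred 44 mm from the axis every 60 degrees from local +x on. The pocket at local -x is orange, the rest white.
- knob_top (a point): Top centre of the carousel's upright black knob, 74 mm above the underside. The knob is round and smooth, 38 mm in diameter, from z = 37 to 74 mm; grip it from above with the fingers anywhere round it, their tips no lower than 38 mm above the underside.
- bore_mouth (a point): Centre of the carousel's underside, mouth of the hub's bore: open below, 35 mm in diameter, 33 mm deep. Inside are six teeth, 5 mm wide, from z = 3 to 27 mm, inner tips on a 23 mm circle, at 30, 90, 150... degrees from the carousel's local x, so it can mesh every 60 degrees.
- orange_pocket (a point): Centre of the orange pocket's mouth on the carousel: 44 mm from the axis along the carousel's local -x, z = 24 mm.
- drive_unit: Fixed white drive unit, 156 x 136 x 45 mm, with a splined spindle on its axis (local x = y = 0). Origin: centre of its underside on the bench; z up; its front, with black panel and orange mark, faces local -x. The orange pocket is at the mark when the carousel's local x points along the drive unit's local x.
- seat (a point): Centre of the drive unit's aluminium seat ring (52 mm across), z = 50 mm. The carousel's underside rests on it when fully home. A spindle at rest turns only against a brake of about 0.15 N m, either way as far as needed, and stays where left; light rubbing on its tooth tops does not turn it. Meshed, it has about 0.12 rad of play each way.
- tooth_tops (a point): Axis point level with the tops of the spindle's six teeth at rest, z = 72 mm: 4.5 mm wide, on a 32 mm circle, core 20 mm, tapered nose up to z = 79 mm. Unmeshed, the bore's teeth land on them with the carousel 19 mm above home. The spindle is sprung: pressed, it gives up to 8 mm (2 N at first, 6 N at the bottom, then rigid). Their angle differs and is not reported.
- loading_mark (a point): Rear end of the orange loading mark on the drive unit's top: 62 mm from the axis along the drive unit's local -x, z = 47.5 mm.
- vial_1: Bystander: amber vial with white cap, 23 mm across, 46 mm high, loose. Origin: centre of its underside.
- vial_2: Bystander: clear vial with white cap, 23 mm across, 46 mm high, loose. Origin: centre of its underside.
- sample_cup: Bystander: small white cup, 35 mm across, 36 mm high, loose. Origin: centre of its underside.
- reagent_clear: Bystander: bottle with blue cap, 55 mm across, 112 mm high, loose. Origin: centre of its underside.
Things that resemble listed ones, but are neither listed nor needed, are in the scene too. What is shaped like the drive_unit but blue is not meant.

How it is judged:
By the outcome, as a careful person would: the job done as asked, in the order asked, and still so for the second after the job is handed in, with the robot touching nothing.
It also fails if it takes over 67 s, if anything falls off the work surface, if the arm or the gripper's body presses on something with over 40 N, if the wrist force passes 120 N, or if a joint passes its speed limit or range.

## Robot

A 6-joint arm with a two-finger parallel gripper is mounted at the origin on a cart in front of the work surface, level with it; the furniture and walls round the work are solid. World frame = base frame: x ahead of the robot, y to its left, z up, the work surface at z = 0. Lengths are in m, angles in rad, forces in N, time in s.
With the tool pointing down it reaches from about 0.35 to 0.975 m from the base axis. Payload 4.9 kg.
Tool frame: the origin (TCP) lies at the very end of the fingers, on their centre line; the grasp point (between the pads) lies 19 mm behind it (manip.tcp_to_grasp is the distance from the TCP to the grasp point, in m); z points along the fingers, y is the direction in which the jaws open and shut (so a half turn about z gives the same grasp; the last joint's range is limited). The gripper opens to 85 mm and grips with 20 to 120 N. Pads are 22 mm wide; open, the fingers measure 114 mm over their backs; the gripper's body (76 mm by 85 mm) begins 54 mm behind the grasp point. The pads swing forward as they close: fully open they stand 13 mm farther back than shut.
Start: joints at [1, 0.053, 1.613, -0, 1.476, -0.119], TCP at [0.273, 0.562, 0.231] pointing down, gripper open.
Joint ranges: [-3.01, 3.01], [-1.01, 2.22], [0.06, 2.58], [-1.02, 4.17], [0.09, 2.62], [-3.14, 3.14]. Speed limits (rad/s): [2.57, 2.57, 3.14, 3.14, 3.14, 3.14].

## Interface

Orientations are given as a unit quaternion [w, x, y, z].
In Python, from plant import sensors, cams, job, finder, manip gives the robot as it stands.
- The arm moves only by the shell command python3 -m pendant 'ROWS'. ROWS is JSON, a list of rows, each an object of numbers: "wx", "wy", "wz": the turn, a rotation vector about the tool's x, y, z in degrees; "dx", "dy", "dz": the shift along the tool's x, y, z in m; "hand": the gripper's target within -1 to 1 (fully open at 1, half-way at 0, shut at -1). A call has 1 to 20 rows; each row is the pose to reach, as a shift and turn from the pose commanded when the call began, along the tool's axes at that moment; what a row does not reach only later rows make up. A row lasts 1/12 s, in which the tool goes at most 41.7 mm and 7.16 degrees, less where a joint would pass 70% of its speed; a pose out of reach is approached as far as the arm can. A call with a gripper value outside its range is refused whole. The fingers move at their own pace and stop on an object; the grip force is fixed at half the most. Time passes only in rows, so rows that repeat a pose let the fingers close. It gives the time, the measured TCP pose, the force and the opening at its end, in the units of the state.
- sensors.state(): the state, without advancing time (a new reading comes with each control period).
- cams.grab_frame(name): name is "side" or "top" or "wrist"; returns (picture, depth): 384x512x3 uint8, red, green, blue; 384x512 float32, m along the optical axis (not along the pixel's ray), 0 where there is no reading.
- cams.calibration(name): a dict with "fov_y" (degrees; the focal length in pixels is half the picture's height over the tangent of half this angle, whatever the lens; pixels are square), "cx", "cy" (the principal point, pixels), "pose" (4x4, takes a point from camera to world coordinates); the wrist camera has in their place "hand_eye" (4x4, takes a point from camera to tool coordinates, whose origin is the TCP and whose axes are the flange's). Camera axes: x right, y down, z forward; pixel columns grow to the right and rows downward; lengths in m; the calibration is good to about 2 mm. A picture is of the moment at which its call begins: read the wrist's pose just before it. calibration takes no time and is no camera call.
- job.job_done(): hands the job in, once; it reports no verdict.
Trained networks look in the newest picture that a camera, given by its name, has taken for a name from the list of things; names that differ only in an ending like _2 or _b are one class to them, and where a whole thing is asked for, a point or a joint stands for the part that bears it (a point fixed in the world has none). Each returns a list of dicts, best first, with "score" (0 to 1); they miss things now and then, are a little off and sometimes report something else, mostly with a low value. They report only what shows in the picture. A call takes as long as a camera call. They do not tell look-alikes from the thing itself.
- finder.look_for(camera, thing): "position" ([x, y, z] in m, in world coordinates, good to about 4 mm: the middle of the surface that is visible of it).
The state is a dict: "time": time; "joint_pos": joint angles; "joint_vel": joint speeds; "joint_efforts": joint torques, N m; "tool_pos": TCP position; "tool_rot": TCP orientation; "contact_force": force on the tool from outside, world axes, zero at the start; "ft_torque": the same for the moment, N m; "gripper_width": opening from 0.0 (shut) to 1.0 (fully open).
Only numpy, scipy, OpenCV 4.12 (cv2) and the standard library are available. Lean on these libraries where they do the work, as an engineer would, in place of code of your own. Each camera call takes 0.05 s, during which the arm holds its last target. There are 200 camera calls.

## Working session

There is one attempt and no reset: what is moved stays moved. The work goes in short steps, Python scripts to look and compute and a shell command to move; the robot and the scene stay as the last step left them, time stands still between calls to the robot, and variables do not carry over. Pictures are saved under pics/ and viewed, about 8 in all and at most 12, crops included, and the job is handed in when it is done.

```bash
mkdir -p pics; ls; cat > h.py <<'E'
import numpy as np,cv2
from plant import sensors,cams,job,finder,manip
from scipy.spatial.transform import Rotation as R
def T():
    s=sensors.state();M=np.eye(4);q=s["tool_rot"];M[:3,:3]=R.from_quat([q[1],q[2],q[3],q[0]]).as_matrix();M[:3,3]=s["tool_pos"];return M
def cloud(name):
    t=T();p,d=cams.grab_frame(name);c=cams.calibration(name)
    M=c["pose"] if "pose" in c else t@np.array(c["hand_eye"])
    M=np.array(M);f=192/np.tan(np.radians(c["fov_y"])/2)
    v,u=np.mgrid[:384,:512]
    P=np.stack([(u-c["cx"])/f*d,(v-c["cy"])/f*d,d],-1)@M[:3,:3].T+M[:3,3]
    return p,d,P,M,f,c
E
python3 - <<'E'
from h import *
out=[]
for n in("top","side"):
    p,d,P,M,f,c=cloud(n);cv2.imwrite(f"pics/{n}0.png",p[...,::-1]);np.savez(f"{n}0.npz",p=p,P=P,d=d)
    for t in("carousel","knob_top","orange_pocket","drive_unit","seat","tooth_tops","loading_mark"):
        print(n,t,[(np.round(r["position"],3).tolist(),round(r["score"],2)) for r in finder.look_for(n,t)])
a=[cv2.imread(f"pics/{n}0.png") for n in("top","side")]
print(T().round(3).tolist(),manip.tcp_to_grasp,sensors.state()["time"])
E
```

```text
pics
top carousel [([0.554, 0.184, 0.018], 0.92)]
top knob_top [([0.549, 0.184, 0.018], 0.76)]
top orange_pocket [([0.558, 0.188, 0.021], 0.76)]
top drive_unit [([0.411, -0.687, 0.05], 0.9), ([0.539, -0.207, 0.048], 0.78), ([0.554, 0.18, 0.021], 0.46)]
top seat [([0.412, -0.686, 0.044], 0.88), ([0.544, -0.201, 0.047], 0.66)]
top tooth_tops [([0.407, -0.688, 0.045], 0.94), ([0.538, -0.201, 0.051], 0.56)]
top loading_mark [([0.411, -0.686, 0.044], 0.81), ([0.536, -0.204, 0.043], 0.6)]
side carousel [([0.552, 0.172, 0.019], 0.92), ([0.538, -0.23, 0.044], 0.5)]
side knob_top [([0.552, 0.179, 0.021], 0.63), ([0.535, -0.222, 0.047], 0.31)]
side orange_pocket [([0.553, 0.174, 0.022], 0.85)]
side drive_unit [([0.536, -0.225, 0.047], 0.95), ([0.411, -0.704, 0.041], 0.59)]
side seat [([0.412, -0.702, 0.044], 0.9), ([0.538, -0.225, 0.044], 0.62)]
side tooth_tops [([0.537, -0.224, 0.044], 0.71), ([0.412, -0.707, 0.043], 0.68)]
side loading_mark [([0.409, -0.704, 0.045], 0.93), ([0.535, -0.228, 0.043], 0.87)]
[[-0.9, 0.437, 0.0, 0.273], [0.437, 0.9, 0.0, 0.562], [0.0, 0.0, -1.0, 0.231], [0.0, 0.0, 0.0, 1.0]] 0.0187 0.8
```

View pics/top0.png

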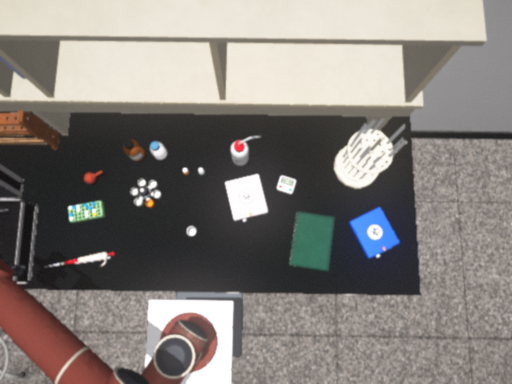

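View pics/side0.png

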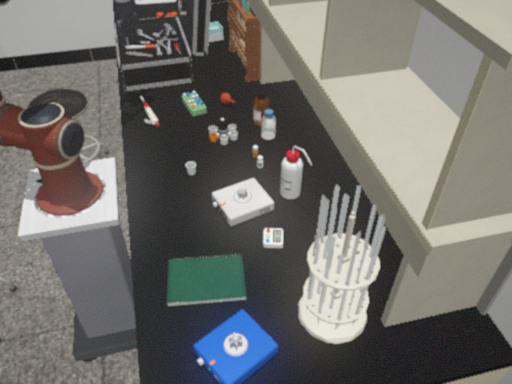

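The top view shows the carousel at px (145,193) with its orange pocket at (150,203), and the white drive unit at (246,197). The blue unit is a decoy. I'll move above the carousel next.

```bash
python3 -m pendant '[{"dx":-0.035,"dy":-0.018,"dz":-0.04,"hand":1},{"dx":-0.07,"dy":-0.036,"dz":-0.05},{"dx":-0.105,"dy":-0.054,"dz":-0.05},{"dx":-0.14,"dy":-0.073,"dz":-0.05},{"dx":-0.175,"dy":-0.091,"dz":-0.05},{"dx":-0.21,"dy":-0.109,"dz":-0.05},{"dx":-0.245,"dy":-0.127,"dz":-0.05},{"dx":-0.28,"dy":-0.145,"dz":-0.05},{"dx":-0.315,"dy":-0.164,"dz":-0.05},{"dx":-0.35,"dy":-0.182,"dz":-0.05},{"dx":-0.385,"dy":-0.2,"dz":-0.05},{"dx":-0.418,"dy":-0.217,"dz":-0.05},{"dx":-0.418,"dy":-0.217,"dz":-0.05},{"dx":-0.418,"dy":-0.217,"dz":-0.05}]'
cat > car.py <<'E'
from h import *
import sys
tag=sys.argv[1]
p,d,P,M,f,c=cloud("wrist");cv2.imwrite(f"pics/{tag}.png",p[...,::-1]);np.savez(tag+".npz",p=p,P=P,d=d)
t=T();print("T",t.round(4).tolist());print(np.array(c["hand_eye"]).round(3).tolist(),c["fov_y"])
for n in("carousel","knob_top","orange_pocket","seat","tooth_tops","loading_mark"):
    print(n,[(np.round(r["position"],4).tolist(),round(r["score"],2)) for r in finder.look_for("wrist",n)])
E
python3 car.py w1
```

```text
T [[-0.8997, 0.4366, 0.0, 0.2729], [0.4366, 0.8997, 0.0, 0.5623], [-0.0, 0.0, -1.0, 0.2313], [0.0, 0.0, 0.0, 1.0]]
[[-0.0, -0.966, -0.258, 0.064], [1.0, 0.0, -0.001, -0.0], [0.001, -0.258, 0.966, -0.142], [0.0, 0.0, 0.0, 1.0]] 62.95553613486036
carousel []
knob_top []
orange_pocket []
seat []
tooth_tops []
loading_mark []invalid input
```

View pics/w1.png

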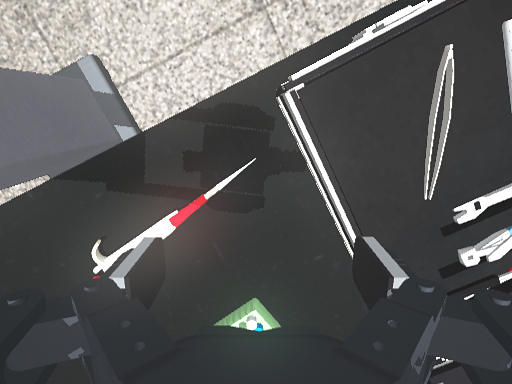

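The rows seem to need every key, and the picture shows only the tool tray at the start pose. I'll resend the move with full rows.

```bash
python3 -m pendant '[{"wx":0,"wy":0,"wz":0,"dx":-0.035,"dy":-0.018,"dz":-0.02,"hand":1},{"wx":0,"wy":0,"wz":0,"dx":-0.07,"dy":-0.036,"dz":-0.04,"hand":1},{"wx":0,"wy":0,"wz":0,"dx":-0.105,"dy":-0.054,"dz":-0.05,"hand":1},{"wx":0,"wy":0,"wz":0,"dx":-0.14,"dy":-0.073,"dz":-0.05,"hand":1},{"wx":0,"wy":0,"wz":0,"dx":-0.175,"dy":-0.091,"dz":-0.05,"hand":1},{"wx":0,"wy":0,"wz":0,"dx":-0.21,"dy":-0.109,"dz":-0.05,"hand":1},{"wx":0,"wy":0,"wz":0,"dx":-0.245,"dy":-0.127,"dz":-0.05,"hand":1},{"wx":0,"wy":0,"wz":0,"dx":-0.28,"dy":-0.145,"dz":-0.05,"hand":1},{"wx":0,"wy":0,"wz":0,"dx":-0.315,"dy":-0.164,"dz":-0.05,"hand":1},{"wx":0,"wy":0,"wz":0,"dx":-0.35,"dy":-0.182,"dz":-0.05,"hand":1},{"wx":0,"wy":0,"wz":0,"dx":-0.385,"dy":-0.2,"dz":-0.05,"hand":1},{"wx":0,"wy":0,"wz":0,"dx":-0.418,"dy":-0.217,"dz":-0.05,"hand":1},{"wx":0,"wy":0,"wz":0,"dx":-0.418,"dy":-0.217,"dz":-0.05,"hand":1},{"wx":0,"wy":0,"wz":0,"dx":-0.418,"dy":-0.217,"dz":-0.05,"hand":1}]' && python3 car.py w2
```

```text
time: 2.32
tool_pos: [0.555, 0.183, 0.2811]
tool_rot: [-0.0, 0.226, 0.974, -0.0]
contact_force: [-0.4, 0.3, 0.1]
gripper_width: 0.999
T [[-0.899, 0.4379, -0.0006, 0.5543], [0.4379, 0.899, 0.0004, 0.1841], [0.0007, 0.0001, -1.0, 0.2811], [0.0, 0.0, 0.0, 1.0]]
[[-0.0, -0.966, -0.258, 0.064], [1.0, 0.0, -0.001, -0.0], [0.001, -0.258, 0.966, -0.142], [0.0, 0.0, 0.0, 1.0]] 62.95553613486036
carousel [([0.5528, 0.193, 0.0183], 0.62)]
knob_top [([0.5548, 0.1946, 0.0192], 0.89)]
orange_pocket [([0.5532, 0.1954, 0.0221], 0.61), ([0.6412, 0.0502, 0.0307], 0.46)]
seat [([0.5447, -0.1473, 0.0451], 0.56)]
tooth_tops [([0.5405, -0.1444, 0.0453], 0.74), ([0.5566, 0.1949, 0.0207], 0.31)]
loading_mark [([0.5437, -0.1495, 0.0445], 0.9)]
```

View pics/w2.png

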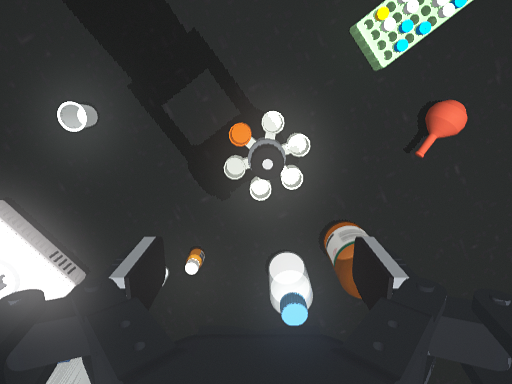

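The wrist view shows the carousel centred at about px (267,160), with orange at (240,134). I'll measure its centre and yaw from the point cloud.

```bash
cat > fit.py <<'E'
from h import *
import sys
from scipy.optimize import least_squares
def fit(tag,c0,z0=0.0):
    D=np.load(tag+".npz");p,P,d=D["p"].astype(int),D["P"],D["d"]
    near=(np.hypot(P[...,0]-c0[0],P[...,1]-c0[1])<.075)&(d>0)
    z=P[...,2]-z0
    k=near&(z>.066)&(z<.085);K=P[k];print("knob",k.sum(),np.median(K,0).round(4),((K.min(0)+K.max(0))/2).round(4),np.ptp(K,axis=0).round(4))
    rim=near&(z>.019)&(z<.029)&(np.hypot(P[...,0]-K[:,0].mean(),P[...,1]-K[:,1].mean())>.027)
    Q=P[rim][:,:2]
    # pockets: rim points lie 12.5-14.5 mm from pocket centres
    def res(x):
        a=x[2]+np.arange(6)*np.pi/3
        C=np.c_[x[0]+.044*np.cos(a),x[1]+.044*np.sin(a)]
        return np.linalg.norm(Q[:,None]-C,axis=2).min(1)-.0135
    o=near&(p[...,0]>180)&(p[...,2]<80)&(p[...,1]<170)&(z>.017)&(z<.03)
    oc=(P[o].min(0)+P[o].max(0))/2;c=K[:,:2].mean(0)
    y0=np.arctan2(*(c-oc[:2])[::-1])
    r=least_squares(res,[*c,y0],loss="soft_l1",f_scale=.002)
    print("n",rim.sum(),"orange",o.sum(),oc.round(4),"yaw orange",np.degrees(y0).round(1),"fit",r.x[:2].round(4),np.degrees(r.x[2]).round(2),"rms",np.sqrt(np.mean(r.fun**2)).round(4))
if __name__=="__main__": fit(sys.argv[1],[float(a) for a in sys.argv[2:4]],float(sys.argv[4]) if len(sys.argv)>4 else 0)
E
python3 fit.py w2 0.553 0.194
```

```text
knob 879 [0.5563 0.1921 0.0735] [0.5572 0.1919 0.0714] [0.0392 0.0382 0.0092]
n 824 orange 110 [0.5168 0.174  0.0218] yaw orange 24.6 fit [0.557  0.1918] 23.86 rms 0.0012
```

```bash
python3 -m pendant '[{"wx":0,"wy":0,"wz":0,"dx":-0.016,"dy":-0.036,"dz":0,"hand":1},{"wx":0,"wy":0,"wz":0,"dx":-0.032,"dy":-0.072,"dz":0,"hand":1},{"wx":0,"wy":0,"wz":0,"dx":-0.048,"dy":-0.108,"dz":0,"hand":1},{"wx":0,"wy":0,"wz":0,"dx":-0.064,"dy":-0.144,"dz":0,"hand":1},{"wx":0,"wy":0,"wz":0,"dx":-0.08,"dy":-0.18,"dz":0,"hand":1},{"wx":0,"wy":0,"wz":0,"dx":-0.096,"dy":-0.216,"dz":0,"hand":1},{"wx":0,"wy":0,"wz":0,"dx":-0.112,"dy":-0.252,"dz":0,"hand":1},{"wx":0,"wy":0,"wz":0,"dx":-0.128,"dy":-0.288,"dz":0.02,"hand":1},{"wx":0,"wy":0,"wz":0,"dx":-0.144,"dy":-0.324,"dz":0.03,"hand":1},{"wx":0,"wy":0,"wz":0,"dx":-0.159,"dy":-0.361,"dz":0.04,"hand":1},{"wx":0,"wy":0,"wz":0,"dx":-0.159,"dy":-0.361,"dz":0.06,"hand":1},{"wx":0,"wy":0,"wz":0,"dx":-0.159,"dy":-0.361,"dz":0.06,"hand":1},{"wx":0,"wy":0,"wz":0,"dx":-0.159,"dy":-0.361,"dz":0.06,"hand":1}]' && python3 car.py w3 && python3 - <<'E'
import cv2
a=cv2.imread("pics/w3.png");cv2.imwrite("pics/w3b.png",cv2.resize(a[60:300,100:420],None,fx=2.5,fy=2.5,interpolation=3))
E
```

```text
time: 3.75
tool_pos: [0.5389, -0.2088, 0.22]
tool_rot: [-0.002, 0.224, 0.975, 0.001]
contact_force: [0.3, 0.4, 0.3]
gripper_width: 1.003
T [[-0.9002, 0.4355, -0.0003, 0.5397], [0.4355, 0.9002, 0.0006, -0.2086], [0.0005, 0.0004, -1.0, 0.2215], [0.0, 0.0, 0.0, 1.0]]
[[-0.0, -0.966, -0.258, 0.064], [1.0, 0.0, -0.001, -0.0], [0.001, -0.258, 0.966, -0.142], [0.0, 0.0, 0.0, 1.0]] 62.95553613486036
carousel []
knob_top []
orange_pocket []
seat [([0.537, -0.1989, 0.0483], 0.97)]
tooth_tops [([0.5311, -0.1978, 0.0464], 0.87)]
loading_mark [([0.5337, -0.1994, 0.045], 0.6)]
```

View pics/w3b.png

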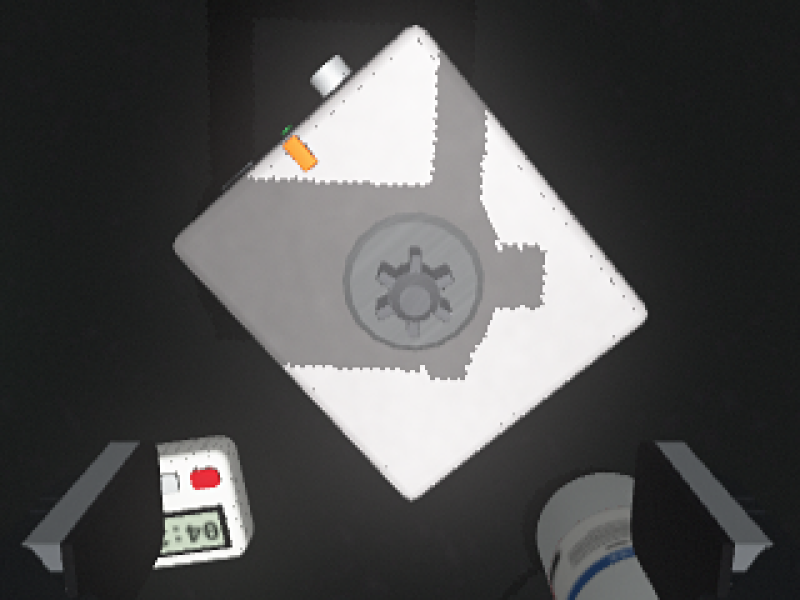

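The crop shows the spindle at (413,290) in crop pixels, with six teeth and one pointing straight up. The orange mark is at (300,153). I'll measure the axis, drive yaw and tooth phase.

```bash
cat > drv.py <<'E'
from h import *
D=np.load("w3.npz");p,P,d=D["p"],D["P"],D["d"]
ok=(d>0)&(np.hypot(P[...,0]-.537,P[...,1]+.2)<.13)
top=ok&(P[...,2]>.038)&(P[...,2]<.053)
pts=(P[top][:,:2]*1e4).astype(np.float32);r=cv2.minAreaRect(cv2.convexHull(pts));print("rect",r, "z",np.median(P[top][:,2]).round(4))
pi=p.astype(int);o=top&(pi[...,0]>180)&(pi[...,2]<110)
om=P[o].mean(0);print("mark mean",o.sum(),om.round(4))
sp=ok&(P[...,2]>.068);K=P[sp];print("spindle",sp.sum(),K.mean(0).round(4),((K.max(0)+K.min(0))/2).round(4),np.ptp(K,axis=0).round(4))
no=ok&(P[...,2]>.0765);print("nose",no.sum(),P[no].mean(0).round(4))
# rectify to plane z=.072
c=cams.calibration("wrist");f=192/np.tan(np.radians(c["fov_y"])/2)
t=np.eye(4);t[:3]=[[-0.9002,0.4355,-0.0003,0.5397],[0.4355,0.9002,0.0006,-0.2086],[0.0005,0.0004,-1,0.2215]]
M=t@np.array(c["hand_eye"])
def rect(z,c0,half,n):
    g=np.linspace(-half,half,n);X,Y=np.meshgrid(c0[0]+g[::-1],c0[1]+g[::-1],indexing="ij")
    q=(np.stack([X,Y,np.full_like(X,z)],-1)-M[:3,3])@M[:3,:3]
    return cv2.remap(p,(q[...,0]/q[...,2]*f+c["cx"]).astype(np.float32),(q[...,1]/q[...,2]*f+c["cy"]).astype(np.float32),cv2.INTER_CUBIC)
c0=P[no].mean(0)[:2]
a=rect(.072,c0,.03,600);b=rect(.05,c0,.035,600)
for im,rs,h in((a,(.010,.016),.03),(b,(.026,),.035)):
    for q in rs: cv2.circle(im,(300,300),int(q/h*300),(255,0,0),1)
cv2.imwrite("pics/rect.png",cv2.resize(np.hstack([a,b]),(800,400))[...,::-1])
# tooth phase from cloud
s=ok&(P[...,2]>.066)&(P[...,2]<.0755);Q=P[s][:,:2]-c0;R_=np.hypot(*Q.T);m=(R_>.0115)&(R_<.0165);A=np.arctan2(Q[m,1],Q[m,0])
print("phase",m.sum(),np.degrees(np.angle(np.mean(np.exp(6j*A))))/6,abs(np.mean(np.exp(6j*A))))
E
python3 drv.py
```

```text
rect ((5423.6318359375, -2041.99462890625), (1566.4044189453125, 1359.82470703125), 14.70034122467041) z 0.0445
mark mean 93 [ 0.4762 -0.2215  0.047 ]
spindle 43670 [ 0.5309 -0.2061  0.2893] [ 0.538  -0.209   0.1944] [0.0834 0.1425 0.2525]
nose 43306 [ 0.5308 -0.2061  0.2912]
phase 59 -21.438203635845593 0.20773423061429805
```

View pics/rect.png

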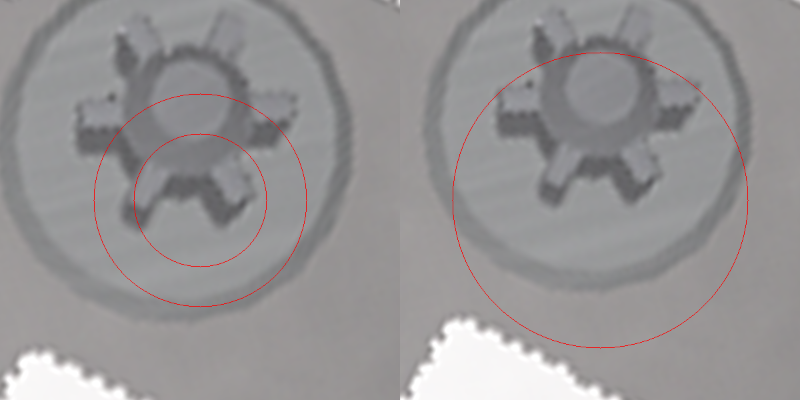

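The drive axis comes out near (0.5434, -0.2042). The footprint fits 156.6 x 136 mm, and the drive yaw is 14.6°, with the mark agreeing. The tooth phase is about 32° mod 60, so the carousel meshes at yaw about 32°, and it stands at 24° now. I'll go back and grasp it at the same tool yaw so the camera bias cancels.

```bash
python3 -m pendant '[{"wx":0,"wy":0,"wz":0,"dx":0.0145,"dy":0.0335,"dz":-0.01,"hand":1},{"wx":0,"wy":0,"wz":0,"dx":0.029,"dy":0.067,"dz":-0.01,"hand":1},{"wx":0,"wy":0,"wz":0,"dx":0.0435,"dy":0.1005,"dz":-0.01,"hand":1},{"wx":0,"wy":0,"wz":0,"dx":0.058,"dy":0.134,"dz":-0.01,"hand":1},{"wx":0,"wy":0,"wz":0,"dx":0.0725,"dy":0.1675,"dz":-0.01,"hand":1},{"wx":0,"wy":0,"wz":0,"dx":0.087,"dy":0.201,"dz":-0.01,"hand":1},{"wx":0,"wy":0,"wz":0,"dx":0.1015,"dy":0.2345,"dz":-0.01,"hand":1},{"wx":0,"wy":0,"wz":0,"dx":0.116,"dy":0.268,"dz":-0.01,"hand":1},{"wx":0,"wy":0,"wz":0,"dx":0.1305,"dy":0.3015,"dz":0,"hand":1},{"wx":0,"wy":0,"wz":0,"dx":0.145,"dy":0.335,"dz":0,"hand":1},{"wx":0,"wy":0,"wz":0,"dx":0.159,"dy":0.3682,"dz":0.01,"hand":1},{"wx":0,"wy":0,"wz":0,"dx":0.159,"dy":0.3682,"dz":0.04,"hand":1},{"wx":0,"wy":0,"wz":0,"dx":0.159,"dy":0.3682,"dz":0.07,"hand":1},{"wx":0,"wy":0,"wz":0,"dx":0.159,"dy":0.3682,"dz":0.1,"hand":1},{"wx":0,"wy":0,"wz":0,"dx":0.159,"dy":0.3682,"dz":0.12,"hand":1},{"wx":0,"wy":0,"wz":0,"dx":0.159,"dy":0.3682,"dz":0.12,"hand":1},{"wx":0,"wy":0,"wz":0,"dx":0.159,"dy":0.3682,"dz":0.12,"hand":1}]' && python3 car.py w4 >/dev/null; python3 fit.py w4 .557 .192; python3 -c "
from h import *
print(T().round(4))"
```

```text
time: 5.52
tool_pos: [0.5565, 0.1912, 0.1006]
tool_rot: [-0.001, 0.224, 0.975, -0.0]
contact_force: [0.2, 0.4, 1.0]
gripper_width: 1.004
knob 3287 [0.5557 0.1928 0.0735] [0.557  0.1921 0.0709] [0.0381 0.0388 0.0098]
n 2450 orange 162 [0.5172 0.1742 0.0206] yaw orange 25.4 fit [0.5572 0.1921] 23.89 rms 0.0011
[[-8.996e-01  4.367e-01  2.800e-03  5.583e-01]
 [ 4.367e-01  8.996e-01  6.000e-04  1.912e-01]
 [-2.200e-03  1.700e-03 -1.000e+00  1.030e-01]
 [ 0.000e+00  0.000e+00  0.000e+00  1.000e+00]]
```

```bash
python3 -m pendant '[{"wx":0,"wy":0,"wz":0,"dx":0,"dy":0,"dz":0.025,"hand":1},{"wx":0,"wy":0,"wz":0,"dx":0,"dy":0,"dz":0.045,"hand":1},{"wx":0,"wy":0,"wz":0,"dx":0,"dy":0,"dz":0.057,"hand":0.6},{"wx":0,"wy":0,"wz":0,"dx":0,"dy":0,"dz":0.057,"hand":0},{"wx":0,"wy":0,"wz":0,"dx":0,"dy":0,"dz":0.057,"hand":-0.5},{"wx":0,"wy":0,"wz":0,"dx":0,"dy":0,"dz":0.057,"hand":-1},{"wx":0,"wy":0,"wz":0,"dx":0,"dy":0,"dz":0.057,"hand":-1},{"wx":0,"wy":0,"wz":0,"dx":0,"dy":0,"dz":0.057,"hand":-1},{"wx":0,"wy":0,"wz":0,"dx":0,"dy":0,"dz":0.057,"hand":-1},{"wx":0,"wy":0,"wz":0,"dx":0,"dy":0,"dz":0.057,"hand":-1},{"wx":0,"wy":0,"wz":0,"dx":0,"dy":0,"dz":0.057,"hand":-1},{"wx":0,"wy":0,"wz":0,"dx":0,"dy":0,"dz":0.057,"hand":-1}]'
```

```text
time: 6.87
tool_pos: [0.5586, 0.1913, 0.046]
tool_rot: [0.001, 0.224, 0.975, 0.001]
contact_force: [0.3, -0.3, 6.4]
gripper_width: 0.424
```

```bash
python3 -m pendant '[{"wx":0,"wy":0,"wz":0,"dx":0,"dy":0,"dz":-0.02,"hand":-1},{"wx":0,"wy":0,"wz":0,"dx":0,"dy":0,"dz":-0.05,"hand":-1},{"wx":0,"wy":0,"wz":0,"dx":0,"dy":0,"dz":-0.085,"hand":-1},{"wx":0,"wy":0,"wz":0,"dx":-0.005,"dy":-0.012,"dz":-0.115,"hand":-1},{"wx":0,"wy":0,"wz":0,"dx":-0.018,"dy":-0.04,"dz":-0.12,"hand":-1},{"wx":0,"wy":0,"wz":0,"dx":-0.033,"dy":-0.075,"dz":-0.12,"hand":-1},{"wx":0,"wy":0,"wz":0,"dx":-0.049,"dy":-0.11,"dz":-0.12,"hand":-1},{"wx":0,"wy":0,"wz":0,"dx":-0.064,"dy":-0.145,"dz":-0.12,"hand":-1},{"wx":0,"wy":0,"wz":0,"dx":-0.08,"dy":-0.18,"dz":-0.12,"hand":-1},{"wx":0,"wy":0,"wz":0,"dx":-0.095,"dy":-0.215,"dz":-0.12,"hand":-1},{"wx":0,"wy":0,"wz":0,"dx":-0.111,"dy":-0.25,"dz":-0.12,"hand":-1},{"wx":0,"wy":0,"wz":0,"dx":-0.126,"dy":-0.285,"dz":-0.12,"hand":-1},{"wx":0,"wy":0,"wz":-2,"dx":-0.14,"dy":-0.315,"dz":-0.12,"hand":-1},{"wx":0,"wy":0,"wz":-4,"dx":-0.15,"dy":-0.338,"dz":-0.12,"hand":-1},{"wx":0,"wy":0,"wz":-6,"dx":-0.157,"dy":-0.355,"dz":-0.12,"hand":-1},{"wx":0,"wy":0,"wz":-8,"dx":-0.1607,"dy":-0.3625,"dz":-0.12,"hand":-1},{"wx":0,"wy":0,"wz":-8,"dx":-0.1607,"dy":-0.3625,"dz":-0.12,"hand":-1},{"wx":0,"wy":0,"wz":-8,"dx":-0.1607,"dy":-0.3625,"dz":-0.12,"hand":-1},{"wx":0,"wy":0,"wz":-8,"dx":-0.1607,"dy":-0.3625,"dz":-0.12,"hand":-1}]' && python3 car.py w5; python3 fit.py w5 .545 -.206 0.12
```

```text
time: 8.45
tool_pos: [0.5432, -0.2044, 0.1635]
tool_rot: [-0.001, 0.156, 0.988, 0.0]
contact_force: [-1.1, 0.7, -1.6]
gripper_width: 0.424
T [[-0.9518, 0.3067, -0.0009, 0.5434], [0.3067, 0.9518, 0.0008, -0.2042], [0.0011, 0.0005, -1.0, 0.1638], [0.0, 0.0, 0.0, 1.0]]
[[-0.0, -0.966, -0.258, 0.064], [1.0, 0.0, -0.001, -0.0], [0.001, -0.258, 0.966, -0.142], [0.0, 0.0, 0.0, 1.0]] 62.95553613486036
carousel [([0.5265, -0.201, 0.139], 0.89)]
knob_top [([0.5317, -0.1975, 0.1417], 0.58)]
orange_pocket [([0.5307, -0.1976, 0.1417], 0.68)]
seat [([0.4926, -0.1916, 0.0487], 0.63)]
tooth_tops [([0.493, -0.1906, 0.0442], 0.59)]
loading_mark [([0.4922, -0.193, 0.0453], 0.78)]
knob 8380 [ 0.5401 -0.2039  0.1912] [ 0.5418 -0.2033  0.1955] [0.0386 0.0659 0.019 ]
n 2339 orange 437 [ 0.5046 -0.2278  0.1411] yaw orange 34.0 fit [ 0.5419 -0.2045] 31.91 rms 0.0007
```

View pics/w5.png

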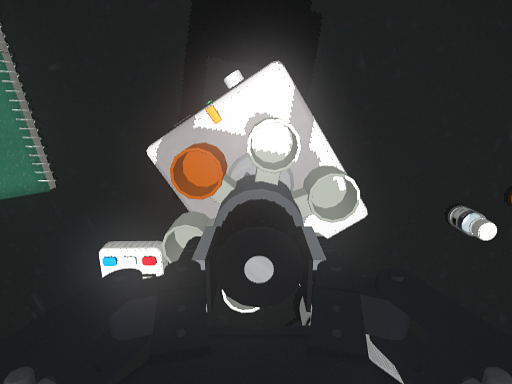

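The carousel is held level above the spindle at yaw 31.9°, with orange at px (199,170) and the mark at (213,113). I'll descend onto the nose and check forces.

```bash
python3 -m pendant '[{"wx":0,"wy":0,"wz":0,"dx":0,"dy":0,"dz":0.02,"hand":-1},{"wx":0,"wy":0,"wz":0,"dx":0,"dy":0,"dz":0.035,"hand":-1},{"wx":0,"wy":0,"wz":0,"dx":0,"dy":0,"dz":0.042,"hand":-1},{"wx":0,"wy":0,"wz":0,"dx":0,"dy":0,"dz":0.046,"hand":-1},{"wx":0,"wy":0,"wz":0,"dx":0,"dy":0,"dz":0.049,"hand":-1},{"wx":0,"wy":0,"wz":0,"dx":0,"dy":0,"dz":0.049,"hand":-1}]'; python3 -m pendant '[{"wx":0,"wy":0,"wz":0,"dx":0,"dy":0,"dz":0.002,"hand":-1},{"wx":0,"wy":0,"wz":0,"dx":0,"dy":0,"dz":0.004,"hand":-1},{"wx":0,"wy":0,"wz":0,"dx":0,"dy":0,"dz":0.004,"hand":-1}]'
```

```text
time: 9.3
tool_pos: [0.5437, -0.2052, 0.1153]
tool_rot: [-0.0, 0.155, 0.988, 0.0]
contact_force: [-0.8, -0.6, -2.1]
gripper_width: 0.422
time: 9.55
tool_pos: [0.5439, -0.2052, 0.1116]
tool_rot: [0.0, 0.155, 0.988, 0.0]
contact_force: [0.5, 0.5, -2.3]
gripper_width: 0.425
```

```bash
python3 -m pendant '[{"wx":0,"wy":0,"wz":0,"dx":0,"dy":0,"dz":0.0015,"hand":-1},{"wx":0,"wy":0,"wz":0,"dx":0,"dy":0,"dz":0.003,"hand":-1},{"wx":0,"wy":0,"wz":0,"dx":0,"dy":0,"dz":0.003,"hand":-1}]';  python3 -m pendant '[{"wx":0,"wy":0,"wz":0,"dx":0,"dy":0,"dz":0.0015,"hand":-1},{"wx":0,"wy":0,"wz":0,"dx":0,"dy":0,"dz":0.002,"hand":-1},{"wx":0,"wy":0,"wz":0,"dx":0,"dy":0,"dz":0.002,"hand":-1}]'; python3 -c "
from h import *
print(sensors.state()['ft_torque'])"
```

```text
time: 9.8
tool_pos: [0.5437, -0.2052, 0.1082]
tool_rot: [0.0, 0.155, 0.988, 0.0]
contact_force: [1.6, 1.5, -2.2]
gripper_width: 0.425
time: 10.05
tool_pos: [0.5437, -0.2052, 0.1062]
tool_rot: [0.0, 0.155, 0.988, 0.0]
contact_force: [1.3, 0.8, -2.4]
gripper_width: 0.426
[ 0.22326008 -0.20221728 -0.0238346 ]
```

There is no axial resistance, and it is already 7 mm below where unmeshed teeth would land, so it is meshing freely. I'll continue down.

```bash
python3 -m pendant '[{"wx":0,"wy":0,"wz":0,"dx":0,"dy":0,"dz":0.002,"hand":-1},{"wx":0,"wy":0,"wz":0,"dx":0,"dy":0,"dz":0.004,"hand":-1},{"wx":0,"wy":0,"wz":0,"dx":0,"dy":0,"dz":0.006,"hand":-1},{"wx":0,"wy":0,"wz":0,"dx":0,"dy":0,"dz":0.008,"hand":-1},{"wx":0,"wy":0,"wz":0,"dx":0,"dy":0,"dz":0.008,"hand":-1}]';  python3 -m pendant '[{"wx":0,"wy":0,"wz":0,"dx":0,"dy":0,"dz":0.001,"hand":-1},{"wx":0,"wy":0,"wz":0,"dx":0,"dy":0,"dz":0.0015,"hand":-1},{"wx":0,"wy":0,"wz":0,"dx":0,"dy":0,"dz":0.0015,"hand":-1}]'
```

```text
time: 10.47
tool_pos: [0.5435, -0.2051, 0.0977]
tool_rot: [-0.0, 0.155, 0.988, 0.0]
contact_force: [-0.1, 1.0, -2.5]
gripper_width: 0.423
time: 10.72
tool_pos: [0.5436, -0.2052, 0.0967]
tool_rot: [-0.0, 0.155, 0.988, 0.0]
contact_force: [1.6, 2.3, -2.0]
gripper_width: 0.423
```

```bash
python3 -m pendant '[{"wx":0,"wy":0,"wz":0,"dx":0,"dy":0,"dz":0.001,"hand":-1},{"wx":0,"wy":0,"wz":0,"dx":0,"dy":0,"dz":0.001,"hand":-1}]';  python3 -m pendant '[{"wx":0,"wy":0,"wz":0,"dx":0,"dy":0,"dz":0.001,"hand":-1},{"wx":0,"wy":0,"wz":0,"dx":0,"dy":0,"dz":0.001,"hand":-1}]'; python3 car.py w6 >/dev/null; python3 fit.py w6 .544 -.205 0.05
```

```text
time: 10.88
tool_pos: [0.5437, -0.2052, 0.096]
tool_rot: [0.0, 0.155, 0.988, 0.0]
contact_force: [0.9, 2.1, 0.4]
gripper_width: 0.428
time: 11.05
tool_pos: [0.5439, -0.2053, 0.096]
tool_rot: [0.0, 0.155, 0.988, 0.0]
contact_force: [-0.3, 3.4, 4.9]
gripper_width: 0.427
knob 8531 [ 0.5405 -0.2046  0.1236] [ 0.5423 -0.2039  0.1255] [0.0384 0.0605 0.019 ]Traceback (most recent call last):
  File "fit.py", line 21, in <module>
    if __name__=="__main__": fit(sys.argv[1],[float(a) for a in sys.argv[2:4]],float(sys.argv[4]) if len(sys.argv)>4 else 0)
                             ~~~^^^^^^^^^^^^^^^^^^^^^^^^^^^^^^^^^^^^^^^^^^^^^^^^^^^^^^^^^^^^^^^^^^^^^^^^^^^^^^^^^^^^^^^^^^^^
  File "fit.py", line 17, in fit
    oc=(P[o].min(0)+P[o].max(0))/2;c=K[:,:2].mean(0)
        ~~~~~~~~^^^
    return umr_minimum(a, axis, None, out, keepdims, initial, where)
ValueError: zero-size array to reduction operation minimum which has no identity
```

Contact on the seat reads about +7 N over baseline, and the knob top is at z = 0.1236 against 0.124 expected, so it is home. Now I'll turn it -17.3° (world) to the mark, backing off slightly.

```bash
python3 -m pendant '[{"wx":0,"wy":0,"wz":2,"dx":0,"dy":0,"dz":-0.0005,"hand":-1},{"wx":0,"wy":0,"wz":4,"dx":0,"dy":0,"dz":-0.0005,"hand":-1},{"wx":0,"wy":0,"wz":6,"dx":0,"dy":0,"dz":-0.0005,"hand":-1},{"wx":0,"wy":0,"wz":8,"dx":0,"dy":0,"dz":-0.0005,"hand":-1},{"wx":0,"wy":0,"wz":10,"dx":0,"dy":0,"dz":-0.0005,"hand":-1},{"wx":0,"wy":0,"wz":12,"dx":0,"dy":0,"dz":-0.0005,"hand":-1},{"wx":0,"wy":0,"wz":14,"dx":0,"dy":0,"dz":-0.0005,"hand":-1},{"wx":0,"wy":0,"wz":16,"dx":0,"dy":0,"dz":-0.0005,"hand":-1},{"wx":0,"wy":0,"wz":17.3,"dx":0,"dy":0,"dz":-0.0005,"hand":-1},{"wx":0,"wy":0,"wz":17.3,"dx":0,"dy":0,"dz":-0.0005,"hand":-1},{"wx":0,"wy":0,"wz":17.3,"dx":0,"dy":0,"dz":-0.0005,"hand":-1}]'
sed -i 's/(p\[...,0\]>180)&(p\[...,2\]<80)&(p\[...,1\]<170)/(p[...,0]>90)\&(p[...,2]<.35*p[...,0])\&(p[...,1]<.75*p[...,0])/' fit.py
python3 car.py w7 >/dev/null; python3 fit.py w7 .544 -.205 0.05;python3 -c "
from h import *
print(sensors.state()['ft_torque'],T().round(3).tolist())"
```

```text
time: 12.32
tool_pos: [0.544, -0.2045, 0.096]
tool_rot: [0.0, 0.302, 0.953, 0.001]
contact_force: [0.5, 5.6, 3.4]
gripper_width: 0.429
knob 8525 [ 0.5413 -0.2028  0.1237] [ 0.5426 -0.2016  0.1255] [0.0444 0.0528 0.019 ]
n 3033 orange 600 [ 0.5009 -0.2151  0.0712] yaw orange 17.0 fit [ 0.5429 -0.2039] 14.77 rms 0.001
[ 1.02843006 -0.07792738  0.10418718] [[-0.818, 0.576, 0.001, 0.544], [0.576, 0.818, 0.001, -0.204], [0.0, 0.002, -1.0, 0.096], [0.0, 0.0, 0.0, 1.0]]
```

View pics/w7.png

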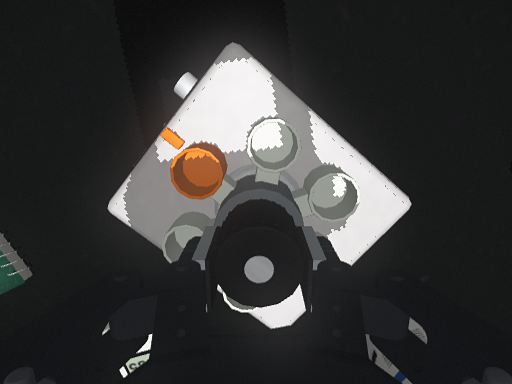

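The orange pocket at px (199,170) faces the mark at (172,138). Carousel yaw is 14.8° against 14.65° for the drive, so I'll release and retreat.

```bash
python3 -m pendant '[{"wx":0,"wy":0,"wz":17.3,"dx":0,"dy":0,"dz":0,"hand":0.2},{"wx":0,"wy":0,"wz":0,"dx":0,"dy":0,"dz":0,"hand":0.5}]' >/dev/null 2>&1 & sleep 0; kill %1 2>/dev/null; python3 -c "
from h import *
s=sensors.state();print(s['time'],s['tool_rot'],s['gripper_width'])"
```

```text
12.6667 [9.67282394e-05 3.02057510e-01 9.53289359e-01 8.05861813e-04] 0.428900019692945
```

I mistyped that command (a stray turn) and killed it. The clock and pose show it never ran. Here is the proper release.

```bash
python3 -m pendant '[{"wx":0,"wy":0,"wz":0,"dx":0,"dy":0,"dz":0,"hand":0.3},{"wx":0,"wy":0,"wz":0,"dx":0,"dy":0,"dz":0,"hand":1},{"wx":0,"wy":0,"wz":0,"dx":0,"dy":0,"dz":0,"hand":1},{"wx":0,"wy":0,"wz":0,"dx":0,"dy":0,"dz":0,"hand":1},{"wx":0,"wy":0,"wz":0,"dx":0,"dy":0,"dz":0,"hand":1},{"wx":0,"wy":0,"wz":0,"dx":0,"dy":0,"dz":0,"hand":1},{"wx":0,"wy":0,"wz":0,"dx":0,"dy":0,"dz":-0.01,"hand":1},{"wx":0,"wy":0,"wz":0,"dx":0,"dy":0,"dz":-0.03,"hand":1},{"wx":0,"wy":0,"wz":0,"dx":0,"dy":0,"dz":-0.06,"hand":1},{"wx":0,"wy":0,"wz":0,"dx":0,"dy":0,"dz":-0.1,"hand":1},{"wx":0,"wy":0,"wz":0,"dx":0,"dy":0,"dz":-0.13,"hand":1},{"wx":0,"wy":0,"wz":0,"dx":0,"dy":0,"dz":-0.15,"hand":1},{"wx":0,"wy":0,"wz":0,"dx":0,"dy":0,"dz":-0.15,"hand":1}]'
sed -i 's/(z>.066)&(z<.085)/(z>.066)\&(z<.08)/' fit.py
python3 car.py w8 ; python3 fit.py w8 .544 -.205 0.05
python3 - <<'E'
from h import *
D=np.load("w8.npz");p,P,d=D["p"].astype(int),D["P"],D["d"]
ok=(d>0)&(np.hypot(P[...,0]-.543,P[...,1]+.204)<.13)
top=ok&(P[...,2]>.038)&(P[...,2]<.049)
print(cv2.minAreaRect(cv2.convexHull((P[top][:,:2]*1e4).astype(np.float32))))
o=top&(p[...,0]>150)&(p[...,2]<.4*p[...,0])&(p[...,1]<.8*p[...,0]);print(o.sum(),P[o].mean(0))
E
```

```text
time: 13.75
tool_pos: [0.5463, -0.2067, 0.2532]
tool_rot: [0.006, 0.302, 0.953, -0.001]
contact_force: [0.8, -1.0, 0.1]
gripper_width: 0.998
T [[-0.8173, 0.5762, 0.0065, 0.5452], [0.5762, 0.8173, -0.0036, -0.2061], [-0.0074, 0.0008, -1.0, 0.2498], [0.0, 0.0, 0.0, 1.0]]
[[-0.0, -0.966, -0.258, 0.064], [1.0, 0.0, -0.001, -0.0], [0.001, -0.258, 0.966, -0.142], [0.0, 0.0, 0.0, 1.0]] 62.95553613486036
carousel [([0.5379, -0.201, 0.0684], 0.93)]
knob_top [([0.5437, -0.2007, 0.0695], 0.64)]
orange_pocket [([0.5376, -0.1989, 0.0679], 0.97)]
seat [([0.5195, -0.191, 0.0482], 0.86), ([0.6448, 0.0342, 0.0294], 0.38)]
tooth_tops [([0.5155, -0.191, 0.0448], 0.69), ([0.6412, 0.0381, 0.0321], 0.34)]
loading_mark [([0.517, -0.1932, 0.0432], 0.76)]
knob 1410 [ 0.542  -0.2033  0.1235] [ 0.5424 -0.2042  0.1213] [0.0385 0.0392 0.0095]
n 1258 orange 122 [ 0.5006 -0.2157  0.0737] yaw orange 16.5 fit [ 0.5426 -0.2038] 15.42 rms 0.0012
((5421.767578125, -2041.962890625), (1568.0889892578125, 1360.78515625), 14.721116065979004)
75 [ 0.47631745 -0.2214607   0.04712437]
```

View pics/w8.png

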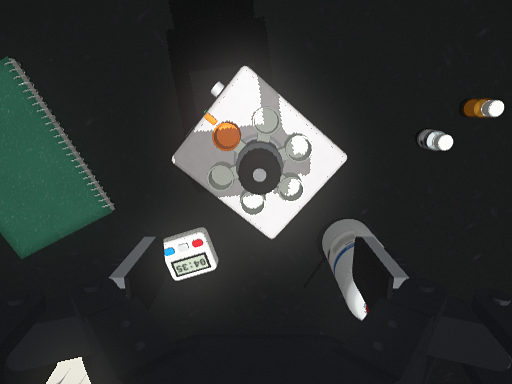

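The carousel is seated with its knob top at 0.1235. Orange at (227,136) points at the mark at (211,119), the gripper is clear, and the bystanders are undisturbed. I'll hand it in.

```bash
python3 -c "
from plant import job
print(job.job_done())"
```

```text
the job is handed in; nothing more can be done
None
```

The carousel is on the white drive unit's spindle, fully home, with the orange pocket at the loading mark. I released it and handed the job in at about 14 s of the 67 s allowed.

- **Meshing:** I read the spindle's tooth angle from the wrist camera and turned the carousel about 8° before lowering. It went past the height where unmeshed teeth would land with no axial resistance, so no rocking was needed. The force on reaching the seat was about 7 N.
- **Turning:** I turned it about 17° with the spindle, more than the play in the teeth, then let go and lifted clear.
- **Last checks:** The knob top measured 0.1235 m against 0.124 m for home. Carousel yaw measured 14.8° while held and 15.4° after release, against 14.7° for the drive unit. A rougher estimate from the orange pixels alone gave 16.5°. The axes agreed within about 1 mm. No contact was made with the vials, cup or bottle; the last picture shows the vials still standing, but not the cup and bottle.
- **Command errors:** My first move command was refused as invalid. One mistyped command was killed before it ran, which the clock and pose confirmed.

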